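Fit the anvil block and feel the gap with a feeler

ROBOT

A 7-joint arm with a two-finger parallel gripper is mounted at the origin on the work surface. World frame = base frame: x ahead of the robot, y to its left, z up, the work surface at z = 0. Lengths are in m, angles in rad, forces in N, time in s.
With the tool pointing down it reaches from about 0.425 to 0.8 m from the base axis. Payload 8.3 kg.
Tool frame: the origin (TCP) lies midway between the tips of the shut fingers; the grasp point (between the pads) lies grasp_offset behind it (grasp_offset is the distance from the TCP to the grasp point, in m); z points along the fingers, y is the line along which they close (so a half turn about z gives the same grasp; the last joint's range is limited). The gripper opens to 85 mm and grips with 20 to 120 N. Pads are 22 mm wide; open, the fingers measure 114 mm over their backs; the gripper's body (76 mm by 85 mm) begins 54 mm behind the grasp point. The pads swing forward as they close: fully open they stand 13 mm farther back than shut.
Start: joints at [-1.168, 0.383, 0.016, 1.37, -0.006, 1.388, -0.046], TCP at [0.281, 0.558, 0.231] pointing down, gripper open.
Joint ranges: [-2.95, 2.95], [-0.25, 2.06], [-1.52, 1.56], [0.18, 2.33], [-1.44, 4.58], [0.02, 2.06], [-3.01, 3.01]. Speed limits (rad/s): [2.39, 2.39, 3.01, 3.01, 3.14, 3.14, 3.14].

INTERFACE

Orientations are given as a unit quaternion [w, x, y, z].
In Python, from station import move_ptp, move_linear, set_joints, gripper_to, pause, solve_ik, capture, get_calibration, PlanningError, close_job, silhouettes, get_time_s, get_qpos, get_joint_vel, get_joint_efforts, get_tcp_pos, get_eef_rot, get_wrist_force, get_ft_torque, get_grip_width, get_grip_force, grasp_offset gives the robot as it stands. Calls block until the motion is done:
- move_ptp(position, orientation): joint-space move of the TCP to a pose.
- move_linear(position, max_speed=0.15, rotation=None): straight line of the TCP; rotation=None keeps the orientation; max_speed is the mean speed in m/s.
- set_joints(angles): joint-space move.
- gripper_to(opening, strength=None): finger opening in m; strength is the grip in N (None keeps the last); returns when the fingers have stopped.
- pause(seconds).
- solve_ik(position, orientation): joint angles nearest the present ones, or None.
- capture(name): name is "side" or "top"; returns the picture (480x640x3 uint8, red, green, blue); there is no depth.
- get_calibration(name): a dict with "fov_y" (degrees; the focal length in pixels is half the picture's height over the tangent of half this angle, whatever the lens; pixels are square), "cx", "cy" (the principal point, pixels), "world_to_cam" (4x4, takes a point from world to camera coordinates). Camera axes: x right, y down, z forward; pixel columns grow to the right and rows downward; lengths in m; the calibration is good to about 2 mm. A picture is of the moment at which its call begins. get_calibration takes no time and is no camera call.
A pose or a line that the arm cannot do raises PlanningError and nothing moves.
- close_job(): hands the job in; it is judged then, once.
Trained networks look in the newest picture that a camera, given by its name, has taken for a name from the list of things; names that differ only in an ending like _2 or _b are one class to them, and where a whole thing is asked for, a point or a joint stands for the part that bears it (a point fixed in the world has none). Each returns a list of dicts, best first, with "p" (0 to 1); they miss things now and then, are a little off and sometimes report something else, mostly with a low value. They report only what shows in the picture. A call takes as long as a camera call. They do not tell look-alikes from the thing itself.
- silhouettes(camera, target): "region" (480x640 bool, what is visible of it) and "extent" ([left, top, right, bottom] in pixels, round what is visible of it).
Readings, each from a call of its own:
- get_time_s(): time.
- get_qpos(): joint angles.
- get_joint_vel(): joint speeds.
- get_joint_efforts(): joint torques, N m.
- get_tcp_pos(): TCP position.
- get_eef_rot(): TCP orientation.
- get_wrist_force(): force on the tool from outside, world axes, zero at the start.
- get_ft_torque(): the same for the moment, N m.
- get_grip_width(): finger opening in m.
- get_grip_force(): force on a finger pad.
Only numpy, scipy, OpenCV 4.12 (cv2) and the standard library are available. Lean on these libraries where they do the work, as an engineer would, in place of code of your own. Each camera call takes 0.05 s, during which the arm holds its last target. There are 200 camera calls.

TASK

Plug the loose aluminium anvil block upright and fully home into the rectangular socket of the blue checking fixture. Then take the red-handled feeler out of the wooden holder, slide its blade straight down between the anvil and the sprung steel plate until it drags snugly on both and the red line on the blade is level with their tops, and finish holding it there: keep hold of the handle, do not let go. Leave the yellow-handled feeler and the other things on the bench where they are.

Things in the scene. Friction and masses are not known exactly. Their poses are not given: they have to be found in the camera images.
- socket (a point): Centre of the mouth of the rectangular socket in the top of the blue fixture (base block 90 x 170 x 45 mm, fixed to the bench, turned about the vertical by up to 0.4 rad). The axes are the fixture's: z up, y from the socket towards the sprung plate. The hole is 32 mm along x, 42 mm along y, 38 mm deep, with a 3 mm chamfer at the mouth.
- gap (a point): Middle of the gap's mouth, level with the tops of the seated anvil and sprung plate, 50 mm above the fixture's top and 23 mm to +y of socket; same axes. Gap runs along x, thickness along y: anvil face 3 mm to -y, plate face at rest 1 mm to -y (2 mm gap); the plate's top 10 mm flares 6 mm away as a lead-in. A 6 mm blade against the anvil is centred here.
- jaw (a joint): Travel of the sprung steel plate (40 mm wide) away from the anvil, along the fixture's +y, in m: 0 at rest on its stop, up to 0.010. Its spring presses with 2.4 N at rest and 1.2 N more per mm. Behind it an orange spring housing, 52 mm high, stands on the fixture.
- anvil_center (a point): Centre of the loose aluminium anvil block, 30 mm (x) by 40 mm (y) by 88 mm tall, about 350 g, red patch on top; starts standing on the bench. Its lowest 12 mm taper by 2.5 mm a side. Fits either way round. Fully home, its centre is 6 mm above the socket's mouth: grip it near its top across the 30 mm, as the sprung plate stands 2 mm from its y face.
- anvil: The same anvil block; origin at the centre of its underside, 44 mm below its centre.
- gauge_handle (a point): Centre of the handle of the red feeler: a red block 32 mm (x) by 14 mm (y, the blade's thickness direction) by 46 mm tall (z). Grip it across the 14 mm. The feeler weighs about 110 g and starts upright in one of the two slots of the holder, blade down.
- gauge_tip (a point): Tip of the red feeler's steel blade, 89 mm below the handle's centre. Blade 66 mm long, 24 mm wide (x), 6 mm thick (y), last 10 mm thinned to 2 mm. A 3 mm high red line round it is 34 mm above the tip. It flexes along y about its root at the handle, 1.5 N m per rad.
- gauge: The whole red feeler; origin at the tip of its blade when unbent, z up along the blade.
- holder: Wooden holder block 140 x 44 x 50 mm, fixed to the bench; origin at the centre of its underside. Two slots 45 mm deep, 26 by 8 mm, at x = -40 and +40 mm; the red feeler is in one and the yellow feeler in the other, the handles' undersides 21 mm above the holder's top.
- spare: The yellow-handled feeler, same shape as the red one; origin at its blade tip. Not needed: stays in the holder.
- hook_a: Zinc pegboard hook with two upright prongs, plate 22 x 60 mm, 80 mm high; origin under its centre. Stays.
- hook_b: As hook_a. Stays.
- hook_c: Zinc hook with one prong, 56 mm high, plate 22 x 60 mm. Stays.
- oil: White oil bottle, 48 mm across, 110 mm high; origin under its centre. Stays.
- driver: Screwdriver with an orange handle, lying near the robot. Stays.
Not all that is in view belongs to the job. Of the things that look like the anvil, the larger one is meant. What is shaped like the part that bears socket but green is not meant.

How it is judged:
On the way, in this order (a step that is already met when the one before it is completed fails the run):
1. the anvil is plugged fully home in the socket (z of anvil_center in the frame of socket between 0 and 0.0095 m and x of anvil_center in the frame of socket between -0.004 and 0.004 m and y of anvil_center in the frame of socket between -0.004 and 0.004 m and angle between anvil_center's own z axis and vertical below 0.08 rad), for 0.2 s.
2. the red feeler is snug between the anvil and the sprung plate at the depth of its line, held (z of gauge_tip in the frame of gap between -0.04 and -0.028 m and x of gauge_tip in the frame of gap between -0.012 and 0.012 m and y of gauge_tip in the frame of gap between -0.008 and 0.01 m and angle between gauge_handle's own z axis and vertical below 0.15 rad and value of joint jaw above 0.0008 m and contact force between gauge and anvil above 0.8 N and contact force between the fingers and gauge above 2 N and linear speed of gauge below 0.02 m/s), for 0.3 s.
At the end, for the whole second after the job is handed in: Anvil upright in the socket, within 3.5 mm of home; red feeler held upright by the fingers (over 2 N), at rest, its line within 6 mm of the plates' tops and 12 mm of the gap's middle, pushing the sprung plate back over 0.8 mm and pressing the anvil over 0.8 N (all of step 1 and all of step 2); the arm keeps its last pose, push and grip.
It fails at once if another thing on the bench is shoved more than 40 mm (distance of any of hook_a, hook_b, hook_c, oil, driver from where it was at the start of the episode above 0.04 m).
It fails at once if the yellow feeler is taken out or displaced by more than 20 mm (distance of spare from where it was at the start of the episode above 0.02 m).
It also fails if it takes over 59 s, if anything falls off the work surface, if the arm or the gripper's body presses on something with over 40 N, if the wrist force passes 120 N, or if a joint passes its speed limit or range.

## Working session

There is one attempt and no reset: what is moved stays moved. The work goes in short steps, each a Python script; the robot and the scene stay as the last script left them, time stands still between calls to the robot, and variables do not carry over. Pictures are saved under pics/ and viewed, at most 10 in all, crops included, and the job is handed in when it is done.

```bash
mkdir -p pics; ls; python3 - <<'E'
from station import *
import cv2,numpy as np
for n in("top","side"):
    im=capture(n); cv2.imwrite(f"pics/{n}0.png",im[:,:,::-1]); c=get_calibration(n); print(n,c)
import station
print(grasp_offset if not callable(grasp_offset) else grasp_offset(), get_eef_rot(), get_time_s())
E
```

```text
pics
top {'fov_y': 49.0376853091945, 'cx': 326.25424530691515, 'cy': 245.10435451118198, 'world_to_cam': array([[-0.00898201, -0.99991271,  0.0096902 ,  0.01363184],
       [-0.99526926,  0.00800197, -0.09682489,  0.55742364],
       [ 0.0967389 , -0.01051405, -0.99525426,  1.33695148],
       [ 0.        ,  0.        ,  0.        ,  1.        ]])}
side {'fov_y': 47.54505156085506, 'cx': 322.80277415731706, 'cy': 244.59098654478132, 'world_to_cam': array([[ 0.92512539, -0.37963728,  0.00430709, -0.50643024],
       [-0.25443306, -0.62835976, -0.73513796,  0.20338525],
       [ 0.28179218,  0.67899892, -0.67790385,  1.01779588],
       [ 0.        ,  0.        ,  0.        ,  1.        ]])}
0.0187 [-1.91237459e-04  2.30749790e-01  9.73012744e-01 -8.35615971e-04] 0.1
```

View pics/top0.png

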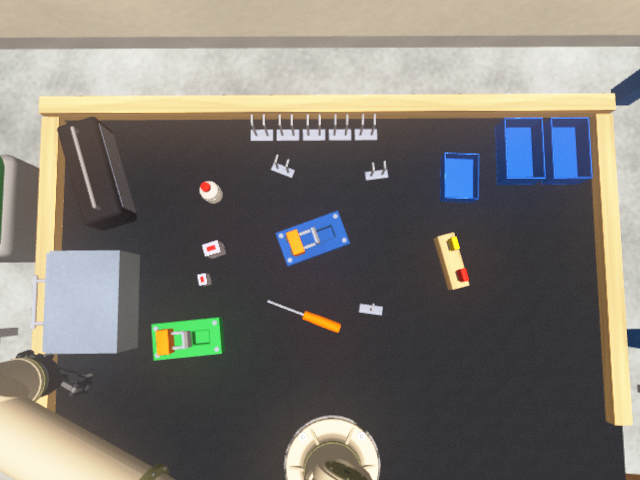

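View pics/side0.png

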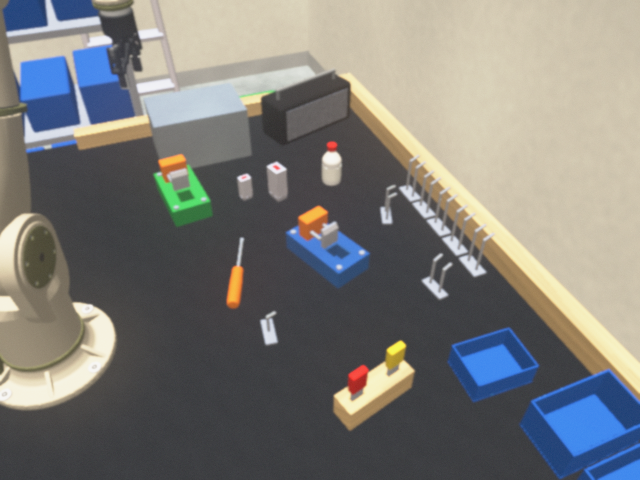

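Candidates: fixture: blue one at top (313,238)/side (327,245), as opposed to the green look-alike at (187,339). Anvil: the larger at (213,248)/(277,182), as opposed to the smaller at (203,280). The red feeler is at (463,275)/(358,380). Next I'll fit box models to the silhouettes in both views and confirm on an enlarged crop.

```bash
cat > h.py <<'E'
import numpy as np, cv2
from scipy.optimize import minimize
from station import *
def K(n):
    c=get_calibration(n); f=240/np.tan(np.radians(c["fov_y"]/2)); return c,f
def proj(n,P):
    c,f=K(n); P=np.atleast_2d(P); q=P@c["world_to_cam"][:3,:3].T+c["world_to_cam"][:3,3]
    return np.c_[c["cx"]+f*q[:,0]/q[:,2], c["cy"]+f*q[:,1]/q[:,2]]
def ray(n,uv,z):  # point on plane z
    c,f=K(n); R=c["world_to_cam"][:3,:3]; o=-R.T@c["world_to_cam"][:3,3]
    d=R.T@np.array([(uv[0]-c["cx"])/f,(uv[1]-c["cy"])/f,1]); return o+d*(z-o[2])/d[2]
def box(x,y,yaw,sx,sy,z0,z1):
    c,s=np.cos(yaw),np.sin(yaw)
    return np.array([[x+c*a-s*b,y+s*a+c*b,z] for z in(z0,z1) for a,b in((-sx/2,-sy/2),(sx/2,-sy/2),(sx/2,sy/2),(-sx/2,sy/2))])
S=4
def hullmask(n,P):
    m=np.zeros((480*S,640*S),np.uint8); p=(proj(n,P)+.5)*S-.5
    h=cv2.convexHull(p.astype(np.float32))
    cv2.fillConvexPoly(m,np.round(h*16).astype(np.int32),1,shift=4); return m>0
def up(m): return cv2.resize(m.astype(np.float32),None,fx=S,fy=S,interpolation=cv2.INTER_CUBIC)>.5
def fit(model,pos,neg,x0):
    """pos/neg: {cam: bool mask}: pos outside hull and neg inside hull are penalised"""
    pu={n:up(pos[n]) for n in pos}; nu={n:up(neg[n]) for n in pos}
    def cost(v):
        t=0
        for n in pos:
            h=hullmask(n,model(v)); t+=(pu[n]&~h).sum()+(nu[n]&h).sum()
        return t/S/S
    sim=np.array([x0]+[np.add(x0,d) for d in ([.012,0,0],[0,.012,0],[0,0,.15])])
    r=minimize(cost,x0,method="Nelder-Mead",options=dict(initial_simplex=sim,xatol=1e-4,fatol=.05,maxiter=250))
    r=minimize(cost,r.x,method="Nelder-Mead",options=dict(initial_simplex=r.x+(sim-sim[0])*.3,xatol=1e-4,fatol=.05,maxiter=250))
    return r.x,r.fun
E
cat > m1.py <<'E'
from h import *
im={n:capture(n) for n in("top","side")}
hsv={n:cv2.cvtColor(im[n],cv2.COLOR_RGB2HSV) for n in im}
def near(n,uv,r):
    m=np.zeros((480,640),bool); m[max(0,uv[1]-r):uv[1]+r,max(0,uv[0]-r):uv[0]+r]=1; return m
def hs(n,lo,hi,s=120,v=50): a=hsv[n]; return (a[...,0]>=lo)&(a[...,0]<=hi)&(a[...,1]>s)&(a[...,2]>v)
FX={"top":(313,238),"side":(327,245)}
for cams in(("top","side"),("top",),("side",)):
    pos={n:hs(n,100,125)&near(n,FX[n],60) for n in cams}
    neg={n:(hsv[n][...,2]<60)&(hsv[n][...,1]<130) for n in cams}
    g=ray("top",FX["top"],.045)
    print("fixture",cams,fit(lambda v:box(*v,.09,.17,0,.045),pos,neg,[g[0],g[1],1.5-.0+.35-.0 if 0 else np.pi/2+.3-.0]))
for t,uvs in(("anvil",{"top":(213,248),"side":(277,182)}),("gauge",{"top":(463,275),"side":(358,380)}),("holder",{"top":(452,262),"side":(374,393)})):
    for n in im:
        for d in silhouettes(n,t):
            print(t,n,round(d["p"],2),np.round(d["extent"]),d["region"].sum())
            e=d["extent"]; u=uvs[n]
            if e[0]-3<=u[0]<=e[2]+3 and e[1]-3<=u[1]<=e[3]+3: np.save(f"{t}_{n}.npy",d["region"])
for n in im: np.save(f"im_{n}.npy",im[n])
c=lambda n,u,v,w,h:cv2.resize(im[n][v:v+h,u:u+w],(400,300),interpolation=cv2.INTER_CUBIC)
A=np.vstack([np.hstack([c("top",265,200,100,75),c("side",277,200,100,75)]),np.hstack([c("top",185,225,80,60),c("side",225,150,80,60)])])
cv2.imwrite("pics/crop.png",A[:,:,::-1])
E
python3 m1.py
```

```text
fixture ('top', 'side') (array([0.57615442, 0.04506036, 0.3449007 ]), np.float64(27.8125))
fixture ('top',) (array([0.59610996, 0.01052665, 1.93884176]), np.float64(662.0625))
fixture ('side',) (array([0.57588661, 0.04790713, 0.34165785]), np.float64(3.125))
anvil top 0.53 [202. 240. 227. 258.] 285
anvil side 0.61 [237. 175. 250. 200.] 305
gauge top 0.51 [459. 268. 469. 284.] 135
gauge top 0.51 [362. 302. 384. 316.] 178
gauge side 0.71 [345. 364. 370. 399.] 488
holder top 0.87 [431. 236. 467. 292.] 946
holder side 0.73 [332. 362. 414. 430.] 2520
```

View pics/crop.png

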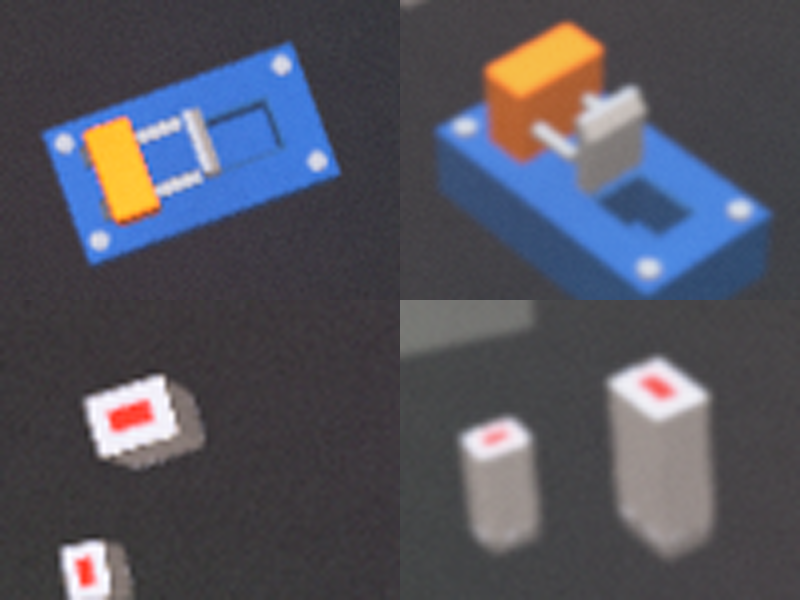

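Top row: the blue fixture, with the hole at top px ~(328,235) and the plate at ~(315,236). Bottom row: the larger block is at (213,248) top / (291,180) side, and the look-alike is clearly smaller, so the larger one is the anvil. Now the fits per camera.

```bash
cat > m2.py <<'E'
from h import *
im={n:np.load(f"im_{n}.npy") for n in("top","side")}
hsv={n:cv2.cvtColor(im[n],cv2.COLOR_RGB2HSV) for n in im}
def near(n,uv,r):
    m=np.zeros((480,640),bool); m[max(0,uv[1]-r):uv[1]+r,max(0,uv[0]-r):uv[0]+r]=1; return m
def hs(n,lo,hi,s=120,v=50): a=hsv[n]; return (a[...,0]>=lo)&(a[...,0]<=hi)&(a[...,1]>s)&(a[...,2]>v)
CS=(("top","side"),("top",),("side",))
FX={"top":(313,238),"side":(327,245)}
fx={}
for cams in CS:
    pos={n:hs(n,100,125)&near(n,FX[n],60) for n in cams}
    neg={n:(hsv[n][...,2]<60)&(hsv[n][...,1]<130) for n in cams}
    v,r=fit(lambda v:box(*v,.09,.17,0,.045),pos,neg,[.576,.046,.345]); fx[cams]=v
    print("fixture",cams,v.round(4),r)
def comp(m,uv):
    k,l=cv2.connectedComponents(m.astype(np.uint8)); return l==l[uv[1],uv[0]]
AV={"top":(213,243),"side":(277,182)}
am=lambda v:np.vstack([box(*v,.03,.04,.012,.088),box(*v,.025,.035,0,.001)])
g=ray("top",(210,247),.088)
for cams in CS:
    pos={}
    for n in cams:
        v=hsv[n][...,2].astype(float); u=AV[n]; bg=np.median(v[near(n,u,25)])
        pos[n]=comp((v>bg+ (28))&near(n,u,24),u)
    for y0 in(.3,1.87):
        v,r=fit(am,pos,{n:~pos[n] for n in cams},[g[0],g[1],y0]); print("anvil",cams,v.round(4),r,[int(p.sum()) for p in pos.values()])
HO={"top":(452,262),"side":(374,393)}; RD={"top":(463,275),"side":(358,380)}
for cams in CS:
    pos={n:(hs(n,0,8,150,80)|hs(n,172,180,150,80))&near(n,RD[n],20) for n in cams}
    # slits give blade line: ignore, fit handle only
    g=ray("top",RD["top"],.117)
    neg={n:~pos[n] for n in cams}
    v,r=fit(lambda v:box(*v,.032,.014,.071,.117),pos,neg,[g[0],g[1],1.4+.3-.1]); print("handle",cams,v.round(4),r)
    w={n:hs(n,10,28,50,110)&near(n,HO[n],50) for n in cams}
    ng={n:(hsv[n][...,2]<70)&(hsv[n][...,1]<130) for n in cams}
    g=ray("top",HO["top"],.05)
    v,r=fit(lambda v:box(*v,.14,.044,0,.05),w,ng,[g[0],g[1],1.6+.2]); print("holder",cams,v.round(4),r)
out=[]
for n in im:
    x,y,a=fx[(n,)]
    # metric view of fixture top: 3px/mm, fixture x right? rows = -y.. cols = x
    P=box(x,y,a,.09,.17,.045,.045)[:4]; src=proj(n,P).astype(np.float32)
    dst=np.float32([[0,510],[270,510],[270,0],[0,0]])
    H=cv2.getPerspectiveTransform(src,dst+np.float32([15,15]))
    o=cv2.warpPerspective(im[n],H,(300,540),flags=cv2.INTER_CUBIC)
    for k in range(0,541,30): cv2.line(o,(0,k+15),(8,k+15),(255,255,0),1)
    for k in range(0,271,30): cv2.line(o,(k+15,0),(k+15,8),(255,255,0),1)
    out.append(o)
cv2.imwrite("pics/warp.png",np.hstack(out)[:,:,::-1])
E
python3 m2.py
```

```text
fixture ('top', 'side') [0.5762 0.0453 0.3442] 26.6875
fixture ('top',) [0.576  0.045  0.3445] 15.125
fixture ('side',) [0.5761 0.0477 0.345 ] 3.1875
anvil ('top', 'side') [0.5471 0.2964 0.3285] 68.875 [339, 701]
anvil ('top', 'side') [0.5471 0.2963 1.6107] 154.5625 [339, 701]
anvil ('top',) [0.5476 0.2954 0.3183] 19.625 [339]
anvil ('top',) [0.5476 0.2962 1.5135] 83.1875 [339]
anvil ('side',) [0.5478 0.2995 0.3665] 35.125 [701]
anvil ('side',) [0.5479 0.3    1.6401] 65.8125 [701]
handle ('top', 'side') [ 0.4734 -0.3199  1.5808] 326.75
holder ('top', 'side') [ 0.5132 -0.3129  3.3853] 325.9375Traceback (most recent call last):
  File "m2.py", line 33, in <module>
    v,r=fit(lambda v:box(*v,.032,.014,.071,.117),pos,neg,[g[0],g[1],1.4+.3-.1]); print("handle",cams,v.round(4),r)
        ~~~^^^^^^^^^^^^^^^^^^^^^^^^^^^^^^^^^^^^^^^^^^^^^^^^^^^^^^^^^^^^^^^^^^^^
  File "h.py", line 30, in fit
    r=minimize(cost,x0,method="Nelder-Mead",options=dict(initial_simplex=sim,xatol=1e-4,fatol=.05,maxiter=250))
    res = _minimize_neldermead(fun, x0, args, callback, bounds=bounds,
                               **options)
    fxe = func(xe)
    fx = function(np.copy(x), *(wrapper_args + args))
  File "h.py", line 27, in cost
    h=hullmask(n,model(v)); t+=(pu[n]&~h).sum()+(nu[n]&h).sum()
  File "h.py", line 17, in hullmask
    m=np.zeros((480*S,640*S),np.uint8); p=(proj(n,P)+.5)*S-.5
                                           ~~~~^^^^^
  File "h.py", line 7, in proj
    c,f=K(n); P=np.atleast_2d(P); q=P@c["world_to_cam"][:3,:3].T+c["world_to_cam"][:3,3]
        ~^^^
  File "h.py", line 5, in K
    c=get_calibration(n); f=240/np.tan(np.radians(c["fov_y"]/2)); return c,f
ValueError: time passes only in moves, steps and waits
```

```bash
sed -i 's/^def K(n):/import functools\n@functools.lru_cache(None)\ndef K(n):/' h.py; sed -i 's/1\.4+\.3-\.1\]/.24]/; s/1\.6+\.2\]/.24]/' m2.py; python3 m2.py | grep -v anvil
```

```text
fixture ('top', 'side') [0.5762 0.0453 0.3442] 26.6875
fixture ('top',) [0.576  0.045  0.3445] 15.125
fixture ('side',) [0.5761 0.0477 0.345 ] 3.1875
handle ('top', 'side') [ 0.4744 -0.3218  0.4034] 124.0625
holder ('top', 'side') [ 0.513  -0.3129  0.2554] 328.25
handle ('top',) [ 0.4756 -0.3239  0.1948] 21.875
holder ('top',) [ 0.5138 -0.3143  0.2529] 35.0
handle ('side',) [ 0.4755 -0.3198  0.4377] 72.8125
holder ('side',) [ 0.5129 -0.3124  0.2496] 274.1875
```

View pics/warp.png

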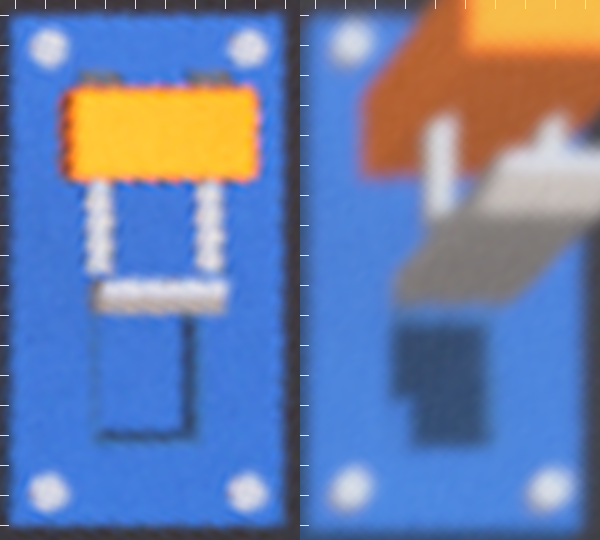

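Metric view (3 px/mm): the hole is centred on the fixture's x, and its y span (top edge ~318 to bottom edge ~442) puts the socket about 37 mm to −y of the block centre. The two cameras disagree by ~3 mm in world y, so I'll calibrate against the grasped anvil. Setting out to grasp it now.

```bash
cat >> h.py <<'E'
def q(th): p=(th+np.pi/2)/2; return np.array([0,np.cos(p),np.sin(p),0])
def best(pos,th):
    c=[(abs(j[6]),t) for t in(th,th+np.pi,th-np.pi) for j in[solve_ik(pos,q(t))] if j is not None]; return min(c)[1]
def st(s=""): print(s,"t",round(get_time_s(),2),"tcp",np.round(get_tcp_pos(),4),"F",np.round(get_wrist_force(),2),"T",np.round(get_ft_torque(),2),"w",round(get_grip_width(),4),"gf",np.round(get_grip_force(),1))
E
cat > g1.py <<'E'
from h import *
a=np.array([.5477,.2972]); th=best([*a,.2],.335); print(th)
move_ptp([*a,.2],q(th)); st("above")
move_linear([*a,.058],.12); st("down")
gripper_to(0.02,60); st("grip")
move_linear([*a,.20],.12); st("lift")
im={n:capture(n) for n in("top","side")}
for n in im: np.save(f"im2_{n}.npy",im[n])
c=lambda n,u,v,w,h:cv2.resize(im[n][v:v+h,u:u+w],(400,400),interpolation=cv2.INTER_CUBIC)
u=[proj(n,[*a,.19])[0].astype(int) for n in("top","side")]
cv2.imwrite("pics/held.png",np.hstack([c(n,k[0]-40,k[1]-40,80,80) for n,k in zip(("top","side"),u)])[:,:,::-1])
print(u)
E
python3 g1.py
```

```text
0.335
above t 1.9 tcp [0.5464 0.2997 0.2   ] F [-0.01  0.44  0.07] T [ 0.04  0.09 -0.01] w 0.0852 gf 0.0
down t 3.23 tcp [0.5483 0.2975 0.0589] F [-0.3  -0.31  0.09] T [0.04 0.02 0.06] w 0.0853 gf 0.0
grip t 3.78 tcp [0.5479 0.2973 0.0584] F [-1.44 -0.77  5.15] T [-0.11  0.28  0.02] w 0.0291 gf 59.3
lift t 5.12 tcp [0.5472 0.297  0.1989] F [-0.44 -0.39 -2.77] T [0.01 0.01 0.03] w 0.0291 gf 58.6
[array([200, 243]), array([273, 129])]
```

View pics/held.png

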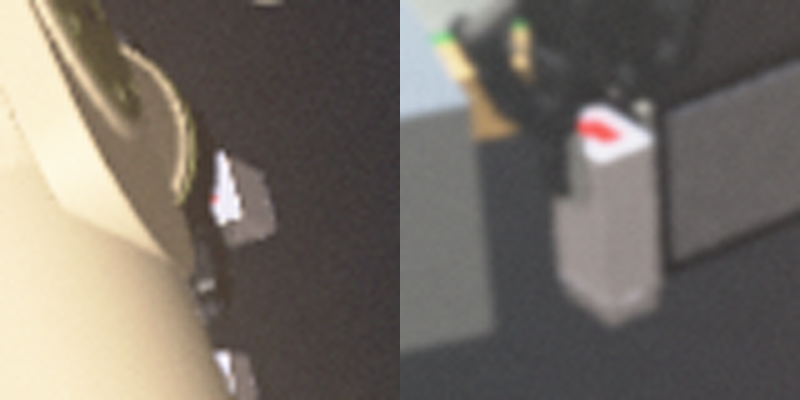

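The anvil is held square, with its top showing between the pads. The grasp point matches the mean estimate to 0.3 mm, and the anvil-to-fixture displacement agrees between cameras within 1.4 mm. The taper and chamfer allow ~5 mm, so I'll plug it in with force watching.

```bash
cat > p1.py <<'E'
from h import *
s=np.array([.5885,.0115]); th=.3445
th=best([*s,.2],th); print(th)
move_ptp([*s,.2],q(th)); st("above")
move_linear([*s,.115],.12); pause(.3); st("pre")
z=.115; F0=np.array(get_wrist_force())
while z>.0635:
    z-=.004; move_linear([*s,z],.05)
    F=np.array(get_wrist_force())-F0; p=get_tcp_pos(); print(round(z,4),np.round(p,4),F.round(1),np.round(get_ft_torque(),2))
    if abs(F).max()>22: print("stop"); break
im=capture("side"); capture("top")
cv2.imwrite("pics/plug.png",cv2.resize(im[170:290,250:410],(800,600),interpolation=cv2.INTER_CUBIC)[:,:,::-1]); st()
E
python3 p1.py
```

```text
0.3445
above t 6.33 tcp [0.5886 0.014  0.1998] F [ 0.13  1.24 -4.1 ] T [ 0.08 -0.01 -0.01] w 0.0294 gf 58.6
pre t 7.48 tcp [0.5888 0.0115 0.1156] F [ 0.45 -0.2  -4.08] T [-0.05  0.04 -0.02] w 0.0293 gf 58.6
0.111 [0.5882 0.0115 0.1106] [-0.7 -0.5 -1.2] [-0.01 -0.01  0.05]
0.107 [0.5882 0.0115 0.1065] [-0.5 -0.7  0.8] [-0.02  0.03  0.01]
0.103 [0.5882 0.0115 0.1026] [-0.3 -0.3  0.4] [0.05 0.04 0.01]
0.099 [0.5883 0.0116 0.0987] [ 0.4 -0.2 -0.7] [0.14 0.09 0.02]
0.095 [0.5884 0.0121 0.0947] [-0.6  3.1 -0.1] [0.79 0.03 0.04]
0.091 [0.5883 0.0126 0.0908] [-1.6  5.   1.8] [1.4  0.31 0.15]
0.087 [0.588  0.0122 0.0864] [-1.4  5.2 -1.2] [1.4  0.28 0.12]
0.083 [0.5881 0.0123 0.0826] [-1.6  4.7 -1.1] [1.41 0.3  0.1 ]
0.079 [0.5881 0.0124 0.0786] [-2.3  5.7 -1.2] [1.41 0.39 0.07]
0.075 [0.5881 0.0124 0.0746] [-1.9  4.9  0.9] [1.48 0.42 0.06]
0.071 [0.588  0.0125 0.0706] [-1.8  5.7 -0.3] [1.48 0.49 0.12]
0.067 [0.588  0.0125 0.0666] [-2.4  6.9  0. ] [1.44 0.47 0.07]
0.063 [0.5886 0.0124 0.0651] [-10.8   6.9  20.5] [1.24 2.52 0.17]
 t 10.83 tcp [0.5886 0.0125 0.0651] F [-10.47   5.56  16.42] T [1.24 2.51 0.13] w 0.0292 gf 60.1
```

View pics/plug.png

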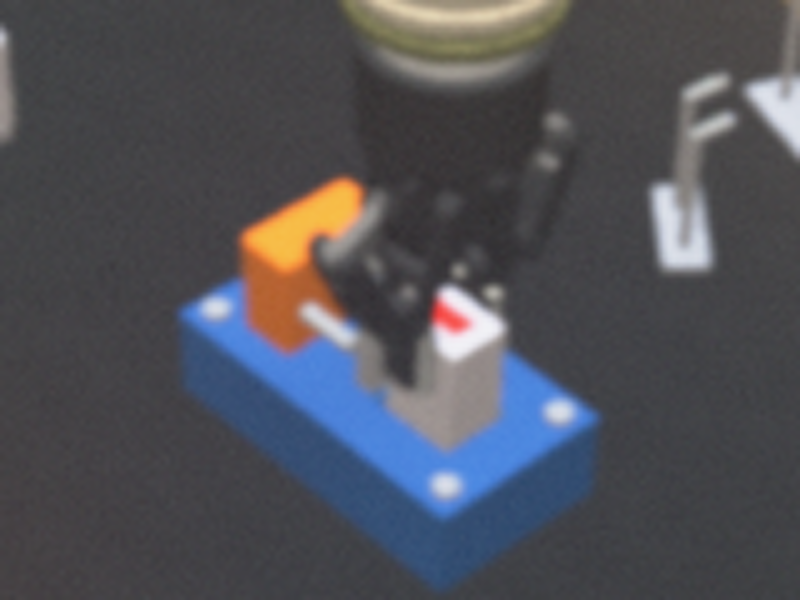

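The anvil bottomed out at TCP z .0651 (expected .0654), upright in the socket at px (450,370) of the crop. The contact forces say the socket is ~2 mm further to +y than I used. Release it, then take the red feeler.

```bash
cat > g2.py <<'E'
from h import *
p=np.array(get_tcp_pos()); move_linear([p[0]-.0003,p[1]+.0005,.0655],.05); st("relax")
gripper_to(.06); st("rel"); pause(.2)
move_linear([p[0],p[1],.2],.15); gripper_to(.085)
a=np.array([.4753,-.3222]); th=best([*a,.2],.2525+np.pi/2); print(th)
move_ptp([*a,.2],q(th)); st("above")
move_linear([*a,.0735],.1); pause(.2); st("down")
gripper_to(0.005,60); pause(.2); st("grip")
p=np.array(get_tcp_pos()); move_linear([p[0],p[1],p[2]+.06],.06); st("out")
move_linear([p[0],p[1],.22],.12); pause(.3); st("lift")
for n in("top","side"): np.save(f"im3_{n}.npy",capture(n))
im={n:np.load(f"im3_{n}.npy") for n in("top","side")}
c=lambda n,u,v,w,h:cv2.resize(im[n][v:v+h,u:u+w],(400,600),interpolation=cv2.INTER_CUBIC)
u=proj("side",[*a,.17])[0].astype(int);print(u)
cv2.imwrite("pics/feel.png",np.hstack([c("side",u[0]-40,u[1]-60,80,120),c("side",287,195,80,120)])[:,:,::-1])
E
python3 g2.py
```

```text
relax t 11.08 tcp [0.5884 0.0126 0.0656] F [-1.85  2.05 -2.53] T [0.54 0.27 0.1 ] w 0.0294 gf 59.9
rel t 11.48 tcp [0.5886 0.0125 0.0656] F [ 1.06  0.28 -0.78] T [-0.   -0.03  0.  ] w 0.0603 gf 0.0
-1.3182963267948966
above t 14.43 tcp [ 0.4764 -0.3208  0.1998] F [ 0.37  0.39 -0.28] T [0.04 0.02 0.01] w 0.0852 gf 0.0
down t 16.05 tcp [ 0.4755 -0.3223  0.0739] F [0.5  0.83 0.37] T [-0.    0.04  0.  ] w 0.0848 gf 0.0
grip t 16.9 tcp [ 0.4753 -0.3223  0.0736] F [0.36 0.28 0.75] T [-0.06  0.    0.06] w 0.0134 gf 58.7
out t 18.05 tcp [ 0.4751 -0.322   0.1331] F [-0.76 -0.12 -1.82] T [ 0.06  0.07 -0.02] w 0.0133 gf 58.4
lift t 19.22 tcp [ 0.4751 -0.3222  0.2195] F [-0.37  0.19 -1.79] T [-0.02 -0.02  0.04] w 0.0134 gf 58.4
[360 351]
```

View pics/feel.png

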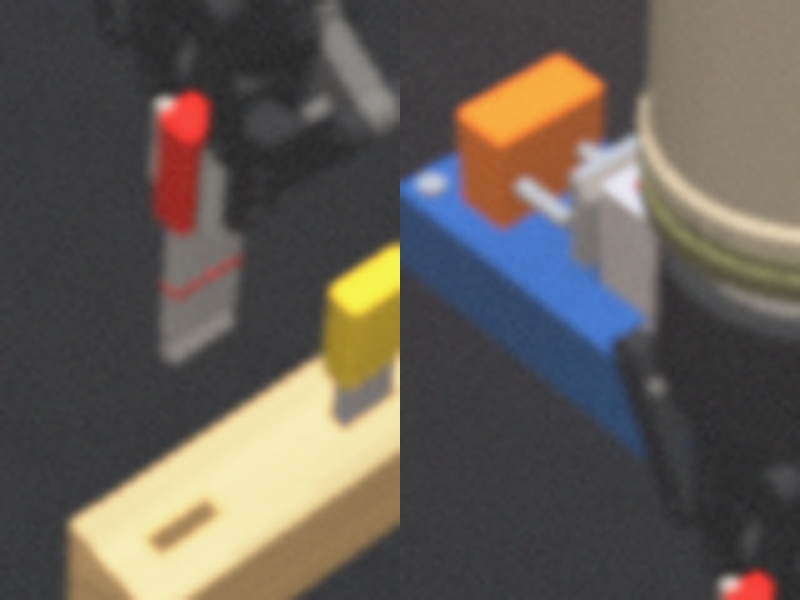

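The feeler is held upright and out of the slot (tip corners at crop (165,362) and (235,325)), and the yellow one is undisturbed. Check the camera bias numerically, then hover over the gap.

```bash
cat > p2.py <<'E'
from h import *
print("tip by side", ray("side",(360,359.7),.151).round(4))
yd=np.array([-np.sin(.3445),np.cos(.3445)])
gap=np.array([.588,.0124])+yd*.0242; h=gap+yd*.001; print("gap",gap)
th=best([*h,.22],.3445+np.pi/2); 
T=[-1.2263+0] 
move_ptp([*h,.22],q(th)); move_linear([*h,.172],.1); pause(.4); st("hover")
im=capture("side"); np.save("im4.npy",im)
# predicted pixels of tip corners and plate/anvil top edges
xd=np.array([np.cos(.3445),np.sin(.3445)]); t=np.array(get_tcp_pos())
for nm,c,z in(("tip",t[:2],t[2]-.0685),("anvil edge",gap-yd*.003,.095),("plate lip",gap+yd*.005,.095)):
    print(nm,[proj("side",[*(c+s*xd),z])[0].round(1) for s in(-.012,.012)])
cv2.imwrite("pics/hover.png",cv2.resize(im[180:255,290:390],(800,600),interpolation=cv2.INTER_CUBIC)[:,:,::-1])
E
python3 p2.py
```

```text
tip by side [ 0.4749 -0.3241  0.151 ]
gap [0.57982703 0.03517812]
hover t 21.74 tcp [0.5796 0.0362 0.1723] F [ 1.21 -0.04 -1.1 ] T [-0.04  0.03  0.04] w 0.0134 gf 58.4
tip [array([326.4, 226.4]), array([334.9, 221.5])]
anvil edge [array([327.7, 230.6]), array([336.1, 225.6])]
plate lip [array([325.1, 228.7]), array([333.5, 223.7])]
```

View pics/hover.png

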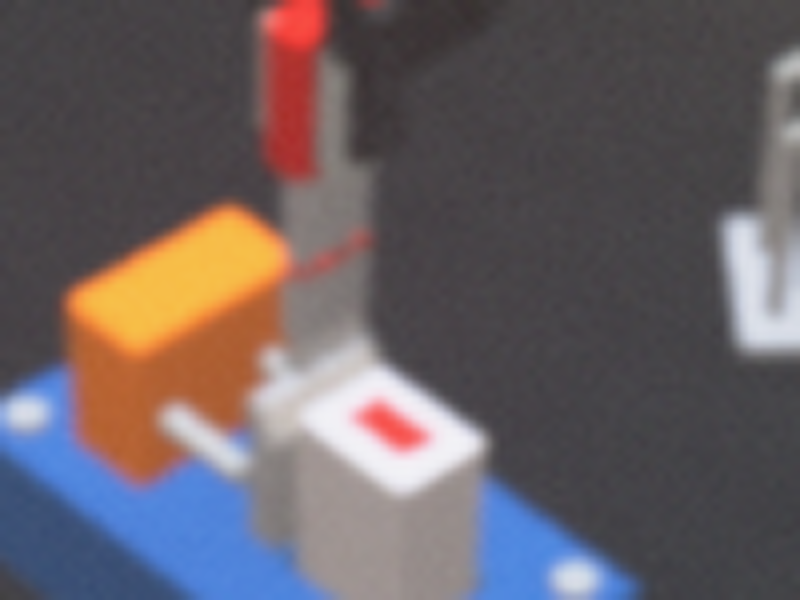

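The picture matches prediction: the anvil's top edge at crop (300,410)-(378,365) is within 0.5 px of the model, the lip is at (260,395)-(365,335), and the blade tip is just above the gap. Descend with force watching.

```bash
cat > p3.py <<'E'
from h import *
yd=np.array([-np.sin(.3445),np.cos(.3445)]); xd=np.array([yd[1],-yd[0]])
gap=np.array([.588,.0124])+yd*.0242
F0=np.array(get_wrist_force()); z=.172
while z>.131:
    z-=.003; f=np.clip((.160-z)/.015,0,1); h=gap+yd*.001*(1-f)
    move_linear([*h,z],.04)
    F=np.array(get_wrist_force())-F0; print(round(z,4),np.round(get_tcp_pos(),4),"Fy %.1f Fx %.1f Fz %.1f"%(F[:2]@yd,F[:2]@xd,F[2]),np.round(get_ft_torque(),2))
    if F[2]>14 or abs(F[:2]).max()>15: print("stop"); break
st()
E
python3 p3.py
```

```text
0.169 [0.5793 0.0362 0.1687] Fy 0.4 Fx 0.0 Fz -0.0 [-0.04  0.03  0.01]
0.166 [0.5793 0.0361 0.1657] Fy -0.0 Fx -0.3 Fz 0.4 [-0.02 -0.03  0.  ]
0.163 [0.5794 0.036  0.1628] Fy -1.0 Fx -1.4 Fz 1.0 [-0.03 -0.01  0.06]
0.16 [0.5795 0.036  0.1598] Fy -1.3 Fx -0.1 Fz 1.1 [-0.17 -0.14 -0.03]
0.157 [0.5798 0.0358 0.157 ] Fy -2.4 Fx 1.5 Fz 0.8 [-0.25 -0.44 -0.05]
0.154 [0.58   0.0357 0.1542] Fy -1.3 Fx -0.5 Fz 3.8 [-0.18 -0.48  0.04]
0.151 [0.5799 0.0357 0.151 ] Fy -2.5 Fx 2.1 Fz 1.8 [-0.08 -0.86  0.04]
0.148 [0.5797 0.0354 0.1477] Fy -1.4 Fx 1.2 Fz 1.6 [-0.06 -0.76  0.03]
0.145 [0.5796 0.0352 0.1446] Fy -2.2 Fx 1.8 Fz 2.1 [-0.14 -0.64 -0.01]
0.142 [0.5798 0.0352 0.1417] Fy -2.9 Fx 2.9 Fz 1.7 [-0.17 -0.86  0.02]
0.139 [0.5798 0.035  0.1388] Fy -2.5 Fx 2.6 Fz 2.7 [-0.33 -0.74  0.  ]
0.136 [0.5798 0.0351 0.1358] Fy -2.3 Fx 2.4 Fz 3.2 [-0.42 -0.72  0.06]
0.133 [0.5798 0.0351 0.1329] Fy -3.0 Fx 1.7 Fz 2.5 [-0.46 -0.75  0.03]
0.13 [0.5798 0.0351 0.1299] Fy -3.3 Fx 1.3 Fz 2.9 [-0.58 -0.81 -0.03]
 t 25.29 tcp [0.5798 0.0351 0.1299] F [ 2.46 -1.99  1.06] T [-0.58 -0.81 -0.03] w 0.0132 gf 59.6
```

```bash
python3 - <<'E'
from h import *
pause(.3); F=[np.array(get_wrist_force())]
st(); im=capture("side"); cv2.imwrite("pics/in.png",cv2.resize(im[180:255,290:390],(800,600),interpolation=cv2.INTER_CUBIC)[:,:,::-1])
E
```

```text
t 25.59 tcp [0.5798 0.0352 0.1299] F [ 2.59 -2.48  0.19] T [-0.52 -0.79  0.01] w 0.0131 gf 59.5
```

View pics/in.png

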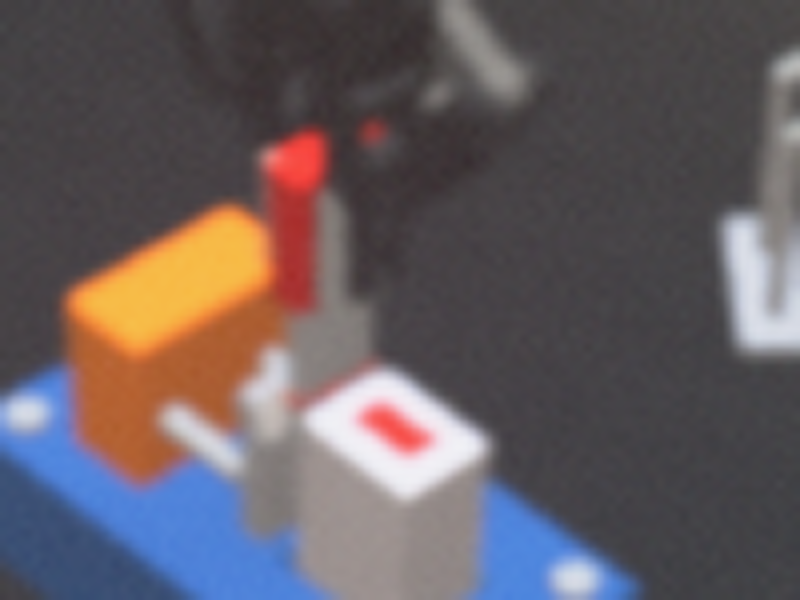

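The blade sits between the anvil and the plate, with the red line level with the tops at crop (290-375, 365-400). The plate has been pushed back and the anvil is still seated. The net side force is ~3 N against ~7 N from the spring, so the anvil carries about 4 N. Handing in.

```bash
python3 -c "
from station import *
print(close_job(), get_time_s())"
```

```text
the job is handed in; nothing more can be done
the job is handed in; nothing more can be done
```

I handed the job in at about 26 s of the 59 s allowed, with the anvil fully home in the blue fixture and the red feeler still gripped in the gap, its line level with the tops; the verdict was not shown to me, and the roughly 4 N on the anvil is an estimate from the wrist force.

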